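# Index the scribing table to its next hole

## Robot

A 6-joint arm with a two-finger parallel gripper is mounted at the origin on the work surface. World frame = base frame: x ahead of the robot, y to its left, z up, the work surface at z = 0. Lengths are in m, angles in rad, forces in N, time in s.
With the tool pointing down it reaches from about 0.25 to 0.725 m from the base axis. Payload 9.7 kg.
Tool frame: the origin (TCP) lies midway between the tips of the shut fingers; the grasp point (between the pads) lies 19 mm behind it; z points along the fingers, y is the line along which they close (so a half turn about z gives the same grasp; the last joint's range is limited). The gripper opens to 85 mm and grips with 20 to 120 N. Pads are 22 mm wide; open, the fingers measure 114 mm over their backs; the gripper's body (76 mm by 85 mm) begins 54 mm behind the grasp point. The pads swing forward as they close: fully open they stand 13 mm farther back than shut.
Start: joints at [-1.244, 0.087, 0.176, 1.66, 0, 1.571], TCP at [0.177, -0.521, 0.231] pointing down, gripper open.
Joint ranges: [-3.13, 3.13], [-0.85, 1.81], [-1.15, 1.24], [-2.2, 2.28], [-1.44, 1.52], [-3.14, 3.14]. Speed limits (rad/s): [2.22, 2.22, 2.57, 3.14, 3.14, 3.14].

## Interface

Orientations are given as a unit quaternion [w, x, y, z].
In Python, from bench import manip, grab_frame gives the robot as it stands.
- The arm moves only by the shell command python3 -m jog 'ROWS' [FORCE]. ROWS is a JSON object of lists of equal length, an entry for each row: "linear": the shift along the tool's x, y, z in cm, a list of three; "twist": the turn about the tool's z in degrees; "hand": the gripper command: -1 is fully open, 1 is shut, values between are in proportion. A call has exactly 10 rows; each row shifts and turns the commanded pose from where the row before left it, along the tool's axes as they then stand; what a row does not reach is not made up. A row lasts 1/8 s, in which the tool goes at most 62.5 mm and 10.7 degrees, less where a joint would pass 70% of its speed; a pose out of reach is approached as far as the arm can. A call with a gripper value outside its range is refused whole. The fingers move at their own pace and stop on an object; FORCE is the grip in N (left out, the last holds). Time passes only in rows, so rows that do not move let the fingers close, or fill a call up. It gives the time, the measured TCP pose, the force, the opening and the grip force at its end, in the units of the state.
- manip.observe(): the state, without advancing time (a new reading comes with each control period).
- grab_frame(name): name is "scene" or "top" or "wrist"; returns a dict with "color" (480x640x3 uint8, blue, green, red), "fx", "fy", "cx", "cy" (pixels), "R" (3x3) and "t" (3): a world point X has camera coordinates R X + t; the wrist camera has in their place "hand_eye" (4x4, takes a point from camera to tool coordinates, whose origin is the TCP and whose axes are the flange's). Camera axes: x right, y down, z forward; pixel columns grow to the right and rows downward; lengths in m; the calibration is good to about 2 mm. A picture is of the moment at which its call begins: read the wrist's pose just before it. There is no depth.
- manip.finish_job(): hands the job in; it is judged then, once.
The state is a dict: "clock": time; "joints": joint angles; "joint_velocities": joint speeds; "effort": joint torques, N m; "ee_pos": TCP position; "tcp_rot": TCP orientation; "ft_force": force on the tool from outside, world axes, zero at the start; "ft_torque": the same for the moment, N m; "width": finger opening in m; "gripper_force": force on a finger pad.
Only numpy, scipy, OpenCV 4.12 (cv2) and the standard library are available. Lean on these libraries where they do the work, as an engineer would, in place of code of your own. Each camera call takes 0.05 s, during which the arm holds its last target. There are 200 camera calls.

## Task

The line at this station is scribed, so bring the glass blank round for the next one: with a fingertip press the red indexing plunger right in, and keeping it pressed swing the table clockwise (seen from above) to the very next hole, then let the plunger spring fully home in it and take the hand away. Only push: pick nothing up, do not touch the glass, and leave the things lying round about where they are.

Things in the scene. Friction and masses are not known exactly. Their poses are not given: they have to be found in the camera images.
- plunger_top (a point): centre of the flat top of the indexing plunger: a red mushroom button 32 mm in diameter, 8 mm thick, standing on a steel shank on the table's dark index arm (arm top 60 mm above the bench, button top 83.5 mm when home and 72.5 mm fully in). It is pressed straight down and rides with the table on a circle of 100 mm radius about table_axis.
- plunger (a joint): travel of the plunger, m: 0 = fully home (up), its pin standing in a hole of the base; 0.011 = fully in. The spring pushes it up: about 5 N to start it, 10 N at the stop. The pin has left the hole from 0.009 on and only then can the table turn; its nose is round, so on release the spring draws it into a hole that it is within about 3 mm of.
- index_table (a joint): angle of the table, rad: 0 at the start, growing clockwise seen from above. The 12 holes are 0.5236 rad (30 degrees) apart, so the next hole is at 0.5236 (the locked pin has a play of about 0.015 either way). When the plunger is pressed in it turns easily (about 1 N at the button): the friction of a fingertip that presses the button carries it round.
- table_axis (a point): point on the table's vertical axis of rotation, at the height of its top face (60 mm above the bench). The table is a steel disc 152 mm in diameter on a grey fixed round base 250 mm in diameter and 40 mm high; opposite the start position of the index arm a scriber stand 130 mm high is bolted to the base, its post 152 mm from the axis and its point 58 mm from the axis, 86 mm up.
- next_hole (a point): centre of the next hole (dark, 14 mm in diameter) in the top of the fixed base, 40 mm above the bench and 100 mm from the axis, 30 degrees clockwise from the plunger's start. The plunger must end straight above it. The dark ring with 12 such holes shows round the table.
- blank_center (a point): centre of the blue glass blank, a disc 82 mm in diameter and 36 mm high that sits loose in the black cork-lined cup in the middle of the table, its top 99 mm above the bench. It turns with the table; not to be touched.
- frit_jar_mid (a point): bystander: green glass jar with a steel lid, 50 mm in diameter, 66 mm high; the point is half-way up
- bead_dish_mid (a point): bystander: white ceramic bowl 72 mm in diameter, 32 mm high; the point is half-way up
- paddle_mid (a point): bystander: black graphite paddle with a wooden handle, about 195 mm long (x axis along it, handle to -x), 48 mm wide and 18 mm high, lying flat; the point is on its middle line, 9 mm up
- rake_mid (a point): bystander: brown wooden-handled steel rake pick, about 180 mm long (x axis along it, handle to -x), 16 mm high, lying flat; the point is 8 mm up, near the front end of the handle
There are look-alikes about, which are no part of the job. What is meant by the part that bears blank_center is not green, and is the larger of those in its own colour.

How it is judged:
By the outcome, as a careful person would: the job done as asked, in the order asked, and still so for the second after the job is handed in, with the robot touching nothing.
It also fails if it takes over 45 s, if anything falls off the work surface, if the arm or the gripper's body presses on something with over 40 N, if the wrist force passes 120 N, or if a joint passes its speed limit or range.

## Working session

There is one attempt and no reset: what is moved stays moved. The work goes in short steps, Python scripts to look and compute and a shell command to move; the robot and the scene stay as the last step left them, time stands still between calls to the robot, and variables do not carry over. Pictures are saved under pics/ and viewed, at most 10 in all, crops included, and the job is handed in when it is done.

```bash
mkdir -p pics; ls
python3 - <<'E'
from bench import manip, grab_frame
import cv2
s=manip.observe(); print({k:s[k] for k in("clock","ee_pos","tcp_rot","width","ft_force")})
for n in("scene","top"):
    f=grab_frame(n); cv2.imwrite(f"pics/{n}0.png",f["color"]); print(n,f["fx"],f["cx"],f["cy"],f["R"],f["t"])
E
```

```text
pics
{'clock': 0.0, 'ee_pos': array([ 0.17649132, -0.52070317,  0.2305914 ]), 'tcp_rot': array([-6.18478892e-04,  9.86679192e-01,  1.62676918e-01, -1.03726895e-04]), 'width': 0.0857588746808055, 'ft_force': array([-0.02478274,  0.23621201,  0.06403978])}
scene 446.2405034462726 327.20259236652436 233.46514405901556 [[ 0.67080243  0.74157116 -0.00981405]
 [ 0.55146194 -0.5075964  -0.66199367]
 [-0.49589699  0.43865489 -0.74944517]] [-0.47414319 -0.26697558  1.23379756]
top 499.85059737284786 318.2993218597739 242.97195299448845 [[ 0.00429119 -0.99997651  0.00534546]
 [-0.9763802  -0.00534455 -0.21599339]
 [ 0.21601688 -0.00429233 -0.97638019]] [0.02272837 0.66175059 1.08367094]
```

View pics/scene0.png

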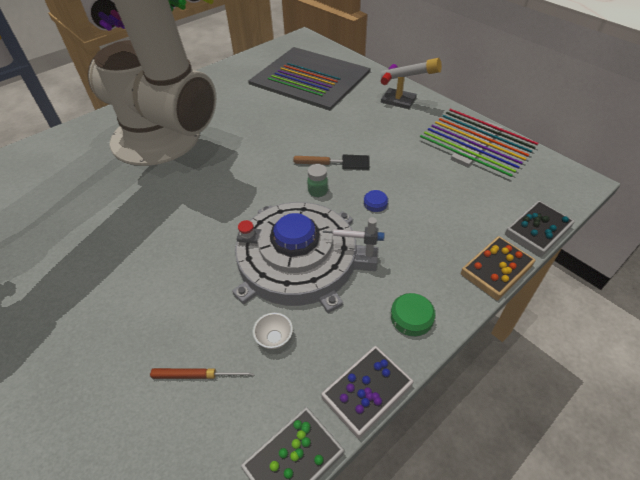

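View pics/top0.png

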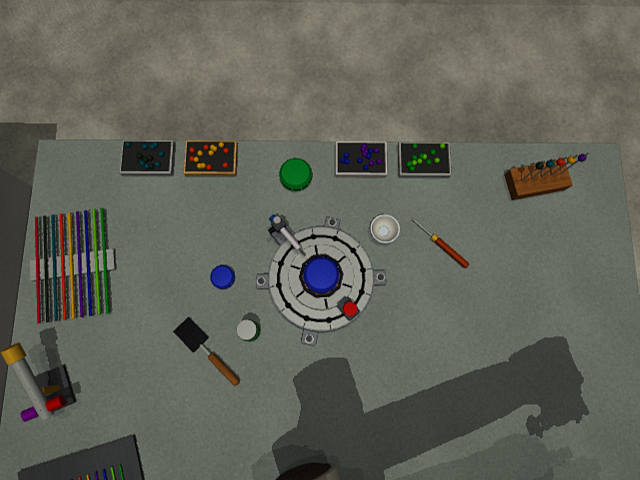

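The top view shows the red button on the index arm at (350,310), the blue glass in the cup at (321,275) and the scriber at about (285,230), opposite the button.

Look-alikes:
- **For the blank:** a small loose blue disc at (223,276) and a larger green disc at (296,174). The blank is the large blue one at (321,275).
- **For the button:** the red torch part at (54,404) and red rods and beads. The button is the one at (350,310), on the same table as the blank.

In the scene view the button is at (246,228) and the blank at (295,232).

```bash
cat > h.py <<'E'
import numpy as np, cv2
from bench import manip, grab_frame
from scipy.spatial.transform import Rotation as Ro
def cam(f,s=None):
    if "R" in f: R=np.array(f["R"]); return R.T,-R.T@np.array(f["t"])
    q=s["tcp_rot"]; A=Ro.from_quat([q[1],q[2],q[3],q[0]]).as_matrix(); H=np.array(f["hand_eye"])
    return A@H[:3,:3], A@H[:3,3]+s["ee_pos"]
def ray(f,uv,s=None):
    M,o=cam(f,s); d=M@np.array([(uv[0]-f["cx"])/f["fx"],(uv[1]-f["cy"])/f["fy"],1]); return o,d
def plane(f,uv,z,s=None):
    o,d=ray(f,uv,s); return o+d*(z-o[2])/d[2]
def blob(img,col,box):
    h=cv2.cvtColor(img,cv2.COLOR_BGR2HSV); 
    m=(cv2.inRange(h,(0,150,120),(8,255,255))|cv2.inRange(h,(172,150,120),(180,255,255))) if col=="red" else cv2.inRange(h,(110,120,90),(130,255,255))
    k=np.zeros_like(m); x0,y0,x1,y1=box; k[y0:y1,x0:x1]=m[y0:y1,x0:x1]
    c=max(cv2.findContours(k,cv2.RETR_EXTERNAL,cv2.CHAIN_APPROX_NONE)[0],key=cv2.contourArea)
    return c
E
python3 - <<'E'
from h import *
B={"top":((335,295,365,325),(295,250,348,302)),"scene":((232,215,260,240),(268,208,322,256))}
for n in B:
    f=grab_frame(n)
    for col,box,z in(("red",B[n][0],.0835),("blue",B[n][1],.099)):
        c=blob(f["color"],col,box); m=cv2.moments(c); uv=(m["m10"]/m["m00"],m["m01"]/m["m00"])
        pts=np.array([plane(f,p[0],z) for p in c]); 
        print(n,col,uv,m["m00"],plane(f,uv,z).round(4),np.ptp(pts,axis=0).round(3),cv2.boundingRect(c))
    if n=="top": cv2.imwrite("pics/crop.png",cv2.resize(f["color"][200:360,240:440],None,fx=4,fy=3.75,interpolation=cv2.INTER_CUBIC)[:600])
E
```

```text
top red (349.89238845144354, 308.43700787401576) 127.0 [ 0.5103 -0.045   0.0835] [0.029 0.027 0.   ] (344, 302, 13, 14)
top blue (320.82962529274005, 275.29020296643245) 854.0 [0.5821 0.0201 0.099 ] [0.074 0.076 0.   ] (304, 259, 35, 34)
scene red (244.9909090909091, 225.90454545454546) 110.0 [ 0.5137 -0.0468  0.0835] [0.03  0.028 0.   ] (238, 221, 15, 11)
scene blue (293.69045064377684, 228.84817596566523) 932.0 [0.5977 0.012  0.099 ] [0.079 0.079 0.   ] (274, 214, 41, 31)
```

View pics/crop.png

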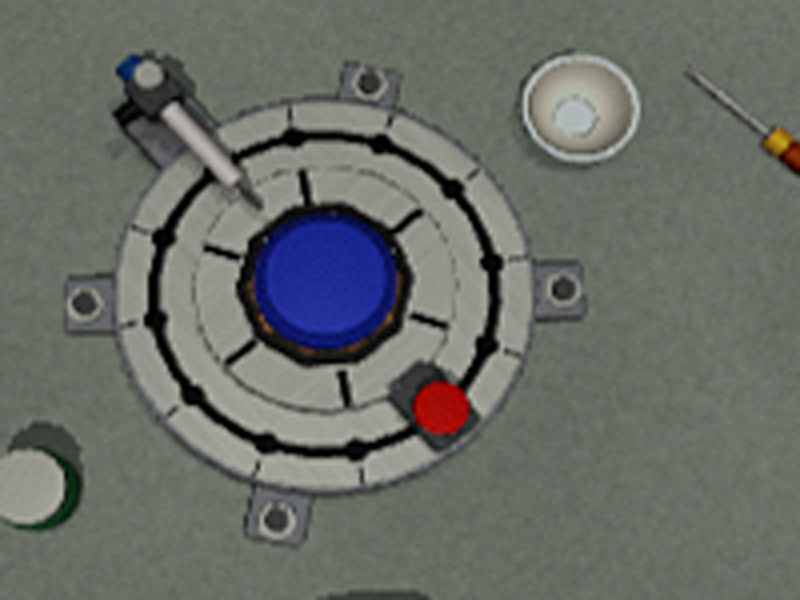

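The crop confirms the choice: the red button sits on the dark arm at crop (441,408). The next hole clockwise is at crop (355,450), which is top pixel (328.7,320). I'll fit the axis to the hole ring.

Run:
```python
from h import *
from scipy.optimize import least_squares
f=grab_frame("top")
P=np.array([(296,138),(380,145),(452,188),(491,262),(486,345),(355,450),(265,442),(192,395),(155,319),(163,237)],float)/[4,3.75]+[240,200]-.4
X=np.array([plane(f,p,.04) for p in P])[:,:2]
r=least_squares(lambda q:np.hypot(*(X-q[:2]).T)-q[2],[.58,.02,.1]); print("axis,r",r.x.round(4),r.fun.round(4))
a=r.x[:2]; nh=X[5]; b=np.array([.512,-.0459])
for v in(b,nh):print(v.round(4),np.hypot(*(v-a)).round(4),np.degrees(np.arctan2(*(v-a)[::-1])).round(1))
hole=np.degrees(np.arctan2((X-a)[:,1],(X-a)[:,0])); print(np.mod(hole,30).round(1))
s=manip.observe(); q=s["tcp_rot"]; A=Ro.from_quat([q[1],q[2],q[3],q[0]]).as_matrix(); print(A.round(3)); print("tool shift cm to button",(A.T@(np.r_[b,.15]-s["ee_pos"])*100).round(2))
```

```text
axis,r [0.5866 0.0202 0.1001] [-0.0005 -0.0005  0.0006  0.      0.0002 -0.     -0.0005  0.0001  0.0001
  0.0006]
[ 0.512  -0.0459] 0.0997 -138.5
[0.4883 0.0019] 0.1 -169.5
[ 9.8 10.5 11.1 10.9 10.6 10.5 10.3 10.6 10.4 10.4]
[[ 0.947  0.321 -0.   ]
 [ 0.321 -0.947  0.001]
 [-0.    -0.001 -1.   ]]
tool shift cm to button [ 47.02 -34.2    8.12]
```

```bash
python3 -m jog '{"linear":[[4.2,-3.1,0.2],[4.2,-3.1,0.2],[4.2,-3.1,0.2],[4.2,-3.1,0.2],[4.2,-3.1,0.2],[4.2,-3.1,0.2],[4.2,-3.1,0.2],[4.2,-3.1,0.2],[0,0,0],[0,0,0]],"twist":[0,0,0,0,0,0,0,0,9.4,9.4],"hand":[1,1,1,1,1,1,1,1,1,1]}' 40
python3 - <<'E'
from h import *
s=manip.observe(); f=grab_frame("wrist"); cv2.imwrite("pics/w1.png",f["color"])
q=s["tcp_rot"]; A=Ro.from_quat([q[1],q[2],q[3],q[0]]).as_matrix(); print(A.round(3),s["ee_pos"],s["width"]); print((A.T@(np.r_[.5106,-.0447,.15]-s["ee_pos"])*100).round(2), np.array(f["hand_eye"]).round(3))
M,o=cam(f,s); 
for X in([.5106,-.0447,.0835],[.5866,.0202,.099]):
    p=M.T@(np.array(X)-o); print(p[0]/p[2]*f["fx"]+f["cx"],p[1]/p[2]*f["fy"]+f["cy"])
E
```

```text
clock: 1.5
ee_pos: [0.4155, -0.1773, 0.2151]
tcp_rot: [-0.0, 1.0, -0.002, -0.0]
ft_force: [0.7, -0.0, 0.7]
width: 0.0
gripper_force: 0.0
[[ 1.    -0.005 -0.   ]
 [-0.005 -1.     0.   ]
 [-0.    -0.    -1.   ]] [ 0.41549693 -0.17727958  0.21514007] 2.8448468545636327e-05
[  9.45 -13.3    6.51] [[ 0.001 -0.952 -0.306  0.078]
 [ 1.     0.001  0.     0.   ]
 [ 0.    -0.306  0.952 -0.143]
 [ 0.     0.     0.     1.   ]]
149.28726931334924 110.63285748929425
19.72778461218661 -14.792271642926494
```

```bash
python3 -m jog '{"linear":[[1,-3,0],[1,-3,0],[1,-3,0],[1,-3,0],[0.5,-1.3,0],[0,0,0],[0,0,0],[0,0,0],[0,0,0],[0,0,0]],"twist":[0,0,0,0,0,0,0,0,0,0],"hand":[1,1,1,1,1,1,1,1,1,1]}'
python3 - <<'E'
from h import *
s=manip.observe(); f=grab_frame("wrist"); cv2.imwrite("pics/w2.png",f["color"])
c=blob(f["color"],"red",(0,0,640,480)); (u,v),r=cv2.minEnclosingCircle(c); e=cv2.fitEllipse(c)
print(cv2.boundingRect(c),e)
P=plane(f,e[0],.0835,s); X=np.array([plane(f,p[0],.0835,s) for p in c]); print(P,np.ptp(X,axis=0))
print(np.hypot(*(P[:2]-[.5866,.0202])),s["ee_pos"])
E
```

```text
clock: 2.8
ee_pos: [0.4603, -0.0455, 0.2153]
tcp_rot: [0.0, 1.0, -0.001, 0.0]
ft_force: [0.5, -0.7, 0.3]
width: 0.0
gripper_force: 0.0
(303, 149, 38, 39) ((321.7353210449219, 168.15357971191406), (36.37775421142578, 37.408607482910156), 179.10696411132812)
[ 0.51150377 -0.04527583  0.0835    ] [0.03019852 0.02999803 0.        ]
0.09963196696403694 [ 0.46028102 -0.04552949  0.21531319]
```

View pics/w2.png

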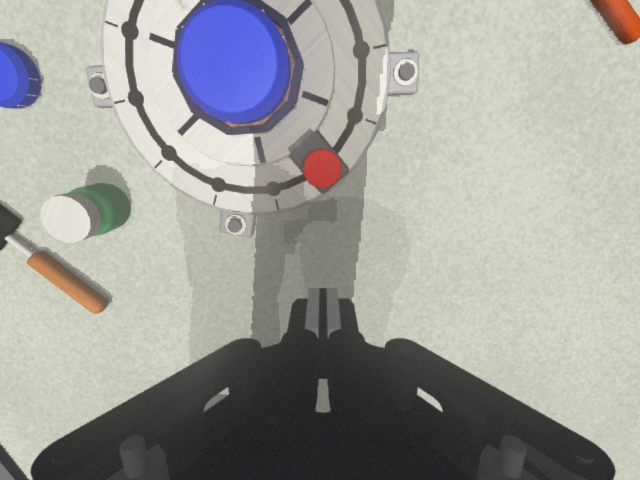

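The wrist view shows the button at (322,168) and the next hole at (273,188), both clear. The button measures (0.511, -0.045), 99.6 mm from the axis, which agrees with the top view. Next I go above it and descend.

```bash
python3 -m jog '{"linear":[[2.5,0,1],[2.6,0,2],[0,0,3],[0,0,3],[0,0,2],[0,0,1],[0,0,0.4],[0,0,0],[0,0,0],[0,0,0]],"twist":[0,0,0,0,0,0,0,0,0,0],"hand":[1,1,1,1,1,1,1,1,1,1]}'
python3 - <<'E'
from h import *
s=manip.observe(); f=grab_frame("wrist"); cv2.imwrite("pics/w3.png",f["color"])
print(s["ee_pos"],s["tcp_rot"],s["ft_force"])
E
```

```text
clock: 4.1
ee_pos: [0.5116, -0.0453, 0.0918]
tcp_rot: [0.0, 1.0, -0.001, 0.0]
ft_force: [-0.4, 0.6, 0.4]
width: -0.0002
gripper_force: 0.0
[ 0.5116281  -0.0453126   0.09184747] [ 4.21192806e-05  9.99999681e-01 -6.64633555e-04  4.42087841e-04] [-0.35792116  0.55805144  0.35390465]
```

View pics/w3.png

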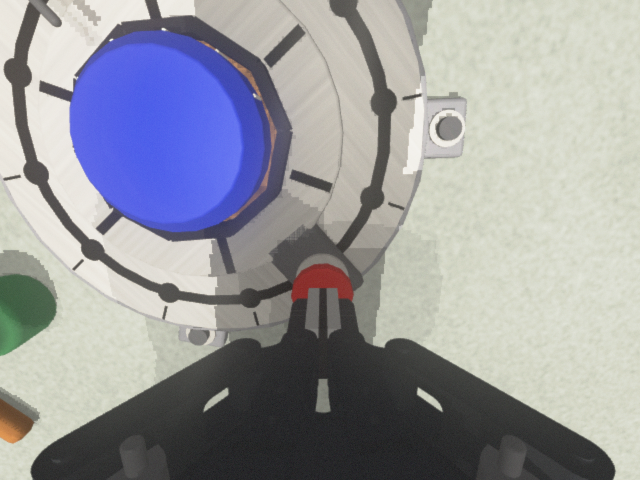

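The finger tips stand centred over the button at (322,285), with the next hole at (251,297). Now I press.

```bash
python3 -m jog '{"linear":[[0,0,0.4],[0,0,0.4],[0,0,0.3],[0,0,0.3],[0,0,0.2],[0,0,0.2],[0,0,0.1],[0,0,0],[0,0,0],[0,0,0]],"twist":[0,0,0,0,0,0,0,0,0,0],"hand":[1,1,1,1,1,1,1,1,1,1]}'
python3 - <<'E'
from h import *
s=manip.observe(); f=grab_frame("wrist"); print(s["ee_pos"],s["ft_force"])
s0=dict(s,ee_pos=np.array([.51163,-.04531,.09185])); print("hole",plane(f,(251,297),.04,s0))
E
```

```text
clock: 5.4
ee_pos: [0.5116, -0.0455, 0.0732]
tcp_rot: [0.0, 1.0, -0.001, 0.001]
ft_force: [-1.7, -1.1, 8.7]
width: -0.0001
gripper_force: 4.4
[ 0.51163339 -0.04550705  0.07320894] [-1.65472244 -1.13941328  8.68078302]
hole [0.48858296 0.00072768 0.04      ]
```

```bash
python3 -m jog '{"linear":[[0,0,0.05],[0,0,0.05],[0,0,0.05],[0,0,0],[0,0,0],[0,0,0],[0,0,0],[0,0,0],[0,0,0],[0,0,0]],"twist":[0,0,0,0,0,0,0,0,0,0],"hand":[1,1,1,1,1,1,1,1,1,1]}'
python3 - <<'E'
from h import *
s=manip.observe(); p=s["ee_pos"];print(p,s["ft_force"])
a=np.array([.5866,.0202]); th=np.radians(np.linspace(-138.9,-169.5,9)); q=a+.1*np.c_[np.cos(th),np.sin(th)]
print((np.diff(q,axis=0)*[100,-100]).round(3), q[0])
E
```

```text
clock: 6.7
ee_pos: [0.5119, -0.0458, 0.0725]
tcp_rot: [0.001, 1.0, -0.001, 0.001]
ft_force: [-3.6, -2.5, 14.4]
width: -0.0001
gripper_force: 7.0
[ 0.5119037  -0.0457784   0.07245548] [-3.64622084 -2.48347236 14.40833214]
[[-0.422 -0.517]
 [-0.386 -0.544]
 [-0.349 -0.569]
 [-0.31  -0.591]
 [-0.27  -0.61 ]
 [-0.229 -0.627]
 [-0.187 -0.641]
 [-0.143 -0.652]] [ 0.51124366 -0.04553752]
```

```bash
python3 -m jog '{"linear":[[-0.21,-0.26,0.02],[-0.21,-0.26,0],[-0.19,-0.27,0],[-0.19,-0.27,0],[-0.175,-0.285,0],[-0.175,-0.285,0],[-0.155,-0.295,0],[-0.155,-0.295,0],[0,0,0],[0,0,0]],"twist":[0,0,0,0,0,0,0,0,0,0],"hand":[1,1,1,1,1,1,1,1,1,1]}'
python3 - <<'E'
from h import *
s=manip.observe(); f=grab_frame("wrist"); p=s["ee_pos"];print(p,s["ft_force"]); cv2.imwrite("pics/w4.png",f["color"])
v=p[:2]-[.5866,.0202]; print(np.hypot(*v),np.degrees(np.arctan2(v[1],v[0])))
E
```

```text
clock: 7.95
ee_pos: [0.498, -0.0231, 0.0725]
tcp_rot: [0.0, 1.0, -0.001, 0.002]
ft_force: [-0.7, 0.3, 13.7]
width: -0.0002
gripper_force: 6.7
[ 0.49798348 -0.0231061   0.07245973] [-0.70355416  0.25867243 13.68688798]
0.09863217136514192 -153.95565529971628
```

View pics/w4.png

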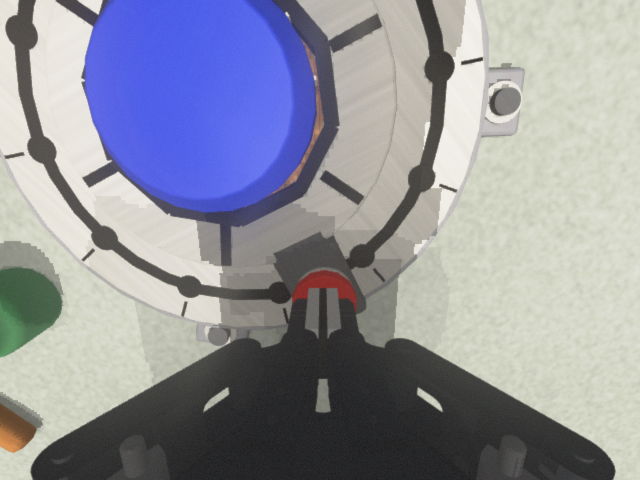

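The table came along: the start hole now shows open at (362,257), the next hole is at (279,292), and the button is still under the tip. I'll do the second half.

```bash
python3 -m jog '{"linear":[[-0.14,-0.29,0],[-0.14,-0.30,0],[-0.12,-0.31,0],[-0.11,-0.31,0],[-0.10,-0.32,0],[-0.09,-0.32,0],[-0.08,-0.32,0],[-0.07,-0.32,0],[0,0,0],[0,0,0]],"twist":[0,0,0,0,0,0,0,0,0,0],"hand":[1,1,1,1,1,1,1,1,1,1]}'
python3 - <<'E'
from h import *
s=manip.observe(); p=s["ee_pos"];print(p,s["ft_force"])
v=p[:2]-[.5866,.0202]; print(np.hypot(*v),np.degrees(np.arctan2(v[1],v[0])))
f=grab_frame("wrist"); I=f["color"].copy(); M,o=cam(f,s)
def pr(X): q=M.T@(np.array(X)-o); return (q[:2]/q[2]*f["fx"]+[f["cx"],f["cy"]])
for z in(.0725,.06):
  print(z,[pr([.5866-r*np.cos(np.radians(10.7)),.0202-r*np.sin(np.radians(10.7)),z]).round(0) for r in(.06,.08,.1)])
cv2.imwrite("pics/w5.png",cv2.resize(I[140:340,200:460],None,fx=3,fy=3))
for col,b in(("red",(280,250,380,330)),): c=blob(I,col,b); print(cv2.boundingRect(c), cv2.minEnclosingCircle(c))
E
```

```text
clock: 9.25
ee_pos: [0.4899, 0.0004, 0.0725]
tcp_rot: [-0.001, 1.0, 0.0, 0.002]
ft_force: [0.2, 0.4, 12.0]
width: 0.0002
gripper_force: 6.2
[4.89915983e-01 3.70425172e-04 7.24859148e-02] [ 0.24770566  0.40299436 12.00631439]
0.09869656109441581 -168.40955568121126
0.0725 [array([302., 228.]), array([311., 269.]), array([319., 307.])]
0.06 [array([304., 221.]), array([312., 259.]), array([319., 295.])]
(294, 273, 64, 38) ((325.5, 302.0), 31.64263343811035)
```

View pics/w5.png

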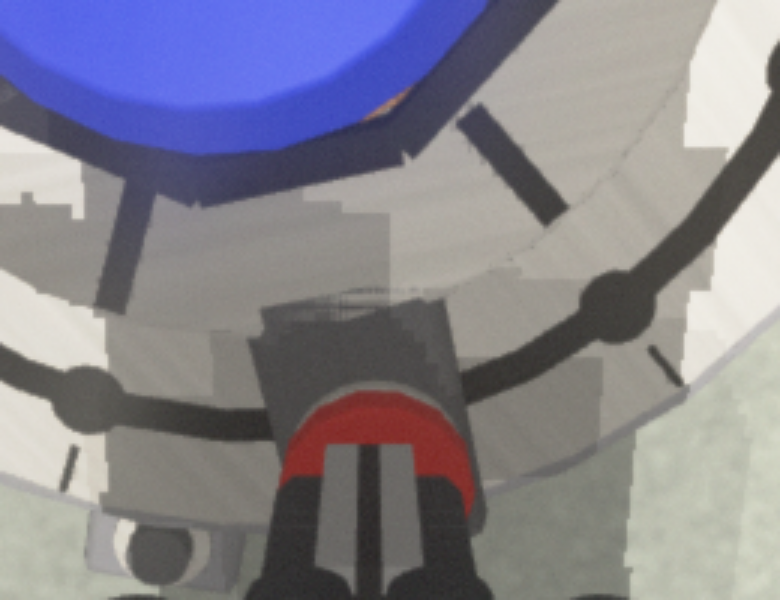

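Run:
```python
from h import *
s=manip.observe(); f=grab_frame("wrist"); a=np.array([.5866,.0202])
ang=lambda P:np.degrees(np.arctan2(P[1]-a[1],P[0]-a[0]))
h=[plane(f,(200+x/3,140+y/3),.04,s) for x,y in((617,305),(88,400))]
print([ (P.round(4),ang(P).round(2),np.hypot(*(P[:2]-a)).round(4)) for P in h],"mid",np.mean([ang(P) for P in h]))
b=plane(f,(325.7,307),.0715,s); print("button",b,ang(b))
e=[plane(f,(200+x/3,140+y/3),.06,s) for x,y in((442,300),(484,520))]; d=e[0]-e[1]; print("arm edge dir",np.degrees(np.arctan2(d[1],d[0]))-180)
e=[plane(f,(200+x/3,140+y/3),.06,s) for x,y in((250,340),(280,450))]; d=e[0]-e[1]; print("arm edge dir",np.degrees(np.arctan2(d[1],d[0]))-180, s["ee_pos"])
```

```text
[(array([ 0.511 , -0.0459,  0.04  ]), np.float64(-138.83), np.float64(0.1004)), (array([0.4918, 0.0533, 0.04  ]), np.float64(160.77), np.float64(0.1004))] mid 10.971886172070057
button [ 0.48776398 -0.00153571  0.0715    ] -167.59712093762292
arm edge dir -168.32883860156983
arm edge dir -167.40113555601224 [4.89899610e-01 3.69595664e-04 7.24791317e-02]
```

The tip has the button about 1.3° (2 mm) short of the hole's angle of −169.0°. I'll nudge it 2 mm on, then release slowly straight up.

```bash
python3 -m jog '{"linear":[[-0.02,-0.1,0],[-0.02,-0.1,0],[0,0,0],[0,0,0],[0,0,0],[0,0,0],[0,0,0],[0,0,0],[0,0,0],[0,0,0]],"twist":[0,0,0,0,0,0,0,0,0,0],"hand":[1,1,1,1,1,1,1,1,1,1]}'
python3 - <<'E'
from h import *
s=manip.observe(); f=grab_frame("wrist"); a=np.array([.5866,.0202])
c=blob(f["color"],"red",(280,250,380,330)); x,y,w,hh=cv2.boundingRect(c); print(x,y,w,hh)
for P in(s["ee_pos"],plane(f,(x+w/2-.5,307),.0715,s)): print(P,np.degrees(np.arctan2(P[1]-a[1],P[0]-a[0])))
E
```

```text
clock: 10.6
ee_pos: [0.4897, 0.0011, 0.0725]
tcp_rot: [-0.001, 1.0, 0.001, 0.002]
ft_force: [1.8, 0.6, 11.2]
width: 0.0002
gripper_force: 5.9
294 273 64 37
[0.48969119 0.00114792 0.07249867] -168.8776086327216
[ 0.48754768 -0.00066235  0.0715    ] -168.10622772501918
```

```bash
python3 -m jog '{"linear":[[0,-0.05,0],[0,0,-0.1],[0,0,-0.1],[0,0,-0.1],[0,0,-0.1],[0,0,-0.1],[0,0,-0.2],[0,0,-0.2],[0,0,-0.2],[0,0,-0.2]],"twist":[0,0,0,0,0,0,0,0,0,0],"hand":[1,1,1,1,1,1,1,1,1,1]}' && python3 -m jog '{"linear":[[0,0,-0.5],[0,0,-1],[0,0,-2],[-1,0,-3],[-2,0,-3],[-2,0,-2],[0,0,0],[0,0,0],[0,0,0],[0,0,0]],"twist":[0,0,0,0,0,0,0,0,0,0],"hand":[1,1,1,1,1,1,1,1,1,1]}'
python3 - <<'E'
from h import *
s=manip.observe(); f=grab_frame("wrist"); a=np.array([.5866,.0202])
c=blob(f["color"],"red",(200,50,450,300)); e=cv2.fitEllipse(c); print(e)
for z in (.0835,.0725):
  P=plane(f,e[0],z,s); X=np.array([plane(f,p[0],z,s) for p in c]); v=P[:2]-a
  print(z,P,np.ptp(X,axis=0),np.hypot(*v),np.degrees(np.arctan2(v[1],v[0])))
cv2.imwrite("pics/w6.png",f["color"])
E
```

```text
clock: 11.9
ee_pos: [0.488, 0.0014, 0.0838]
tcp_rot: [-0.001, 1.0, 0.001, 0.0]
ft_force: [0.7, 1.2, -0.7]
width: 0.0002
gripper_force: 0.0
clock: 13.15
ee_pos: [0.4379, 0.001, 0.1978]
tcp_rot: [-0.001, 1.0, 0.001, -0.001]
ft_force: [0.7, 0.7, -0.3]
width: -0.0
gripper_force: 0.0
((323.7698669433594, 169.8657989501953), (38.73350143432617, 39.94838333129883), 4.846932888031006)
0.0835 [4.89394044e-01 1.96600834e-04 8.35000000e-02] [0.02988142 0.02967051 0.        ] 0.0992428030034869 -168.37178990764374
0.0725 [4.88259518e-01 1.78800971e-04 7.25000000e-02] [0.03116098 0.03094104 0.        ] 0.10035785337615834 -168.49239035928522
```

View pics/w6.png

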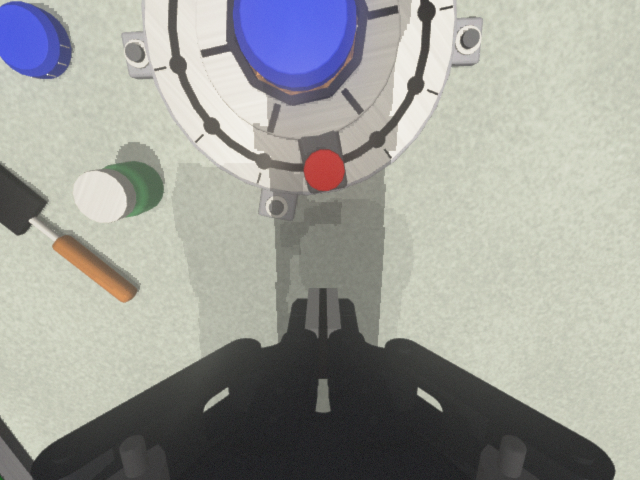

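The button at (324,170) now sits between the two neighbouring holes at (264,161) and (377,139). It is 29.5° on from the start, within the play, and its apparent size matches the home height. I'll back off further and check the height and the bystanders with the fixed cameras.

```bash
python3 -m jog '{"linear":[[0,2,-1],[-2,3,-1],[-2,4,-1],[0,4,0],[0,4,0],[0,4,0],[0,0,0],[0,0,0],[0,0,0],[0,0,0]],"twist":[0,0,0,0,0,0,0,0,0,0],"hand":[1,1,1,1,1,1,1,1,1,1]}'
python3 - <<'E'
from h import *
R=[]
for n,box in(("top",(300,295,365,335)),("scene",(215,215,275,260))):
    f=grab_frame(n); c=blob(f["color"],"red",box); m=cv2.moments(c); uv=(m["m10"]/m["m00"],m["m01"]/m["m00"])
    print(n,uv,m["m00"],[plane(f,uv,z).round(4) for z in(.0835,.0725)])
    g=cv2.imread(f"pics/{n}0.png"); d=cv2.absdiff(g,f["color"]).max(2)
    if n=="top":
        for k,(x,y) in dict(jar=(248,328),dish=(385,229),paddle=(200,345),rake=(445,245),blue=(223,276)).items(): print(k,(d[y-20:y+20,x-20:x+20]>50).sum())
        cv2.imwrite("pics/end.png",f["color"])
E
```

```text
clock: 14.45
ee_pos: [0.3986, -0.2085, 0.2283]
tcp_rot: [-0.001, 1.0, 0.002, 0.0]
ft_force: [-0.7, -0.4, -0.1]
width: 0.0002
gripper_force: 0.0
top (329.60875160875156, 318.3873873873874) 129.5 [array([4.881e-01, 2.000e-04, 8.350e-02]), array([ 4.889e-01, -1.000e-04,  7.250e-02])]
jar 0
dish 0
paddle 0
rake 2
blue 0Traceback (most recent call last):
  File "<stdin>", line 4, in <module>
  File "h.py", line 16, in blob
    c=max(cv2.findContours(k,cv2.RETR_EXTERNAL,cv2.CHAIN_APPROX_NONE)[0],key=cv2.contourArea)
ValueError: max() iterable argument is empty
```

View pics/end.png

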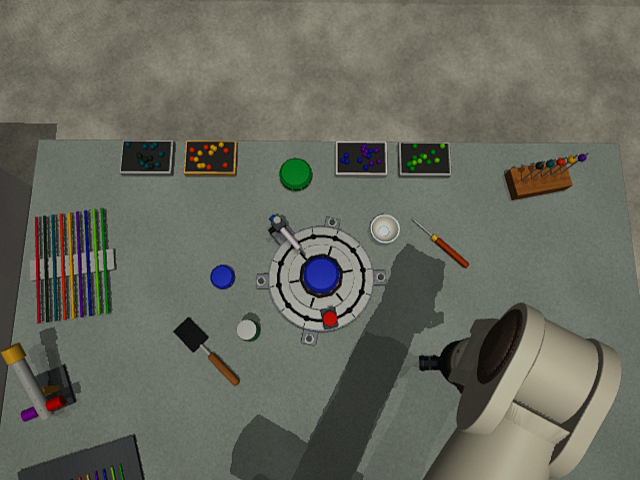

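The top view shows the button at (330,318) over the next hole, with the bystanders unchanged and the hand well away. I still want a scene-camera check of the height.

Run:
```python
from h import *
f=grab_frame("scene"); g=cv2.imread("pics/scene0.png"); R=np.array(f["R"]);t=np.array(f["t"])
def pr(X): q=R@np.array(X)+t; return (q[:2]/q[2]*f["fx"]+[f["cx"],f["cy"]]).round(1)
print("start pred",pr([.511,-.045,.0835]),"seen 245.0 225.9"); print("now home",pr([.4885,.0005,.0835]),"in",pr([.4885,.0005,.0725]))
cv2.imwrite("pics/s2.png",cv2.resize(f["color"][170:320,200:400],None,fx=4,fy=4))
h=cv2.cvtColor(f["color"],cv2.COLOR_BGR2HSV); m=cv2.inRange(h,(0,130,60),(8,255,255))|cv2.inRange(h,(172,130,60),(180,255,255))
for c in cv2.findContours(m[170:320,200:400],cv2.RETR_EXTERNAL,cv2.CHAIN_APPROX_NONE)[0]:
    if cv2.contourArea(c)>20: mm=cv2.moments(c); print(mm["m10"]/mm["m00"]+200,mm["m01"]/mm["m00"]+170,mm["m00"],cv2.boundingRect(c))
```

```text
start pred [244.9 224.7] seen 245.0 225.9
now home [256.7 208. ] in [257.3 211.6]
256.8274336283186 209.5486725663717 113.0 (50, 34, 15, 12)
```

View pics/s2.png

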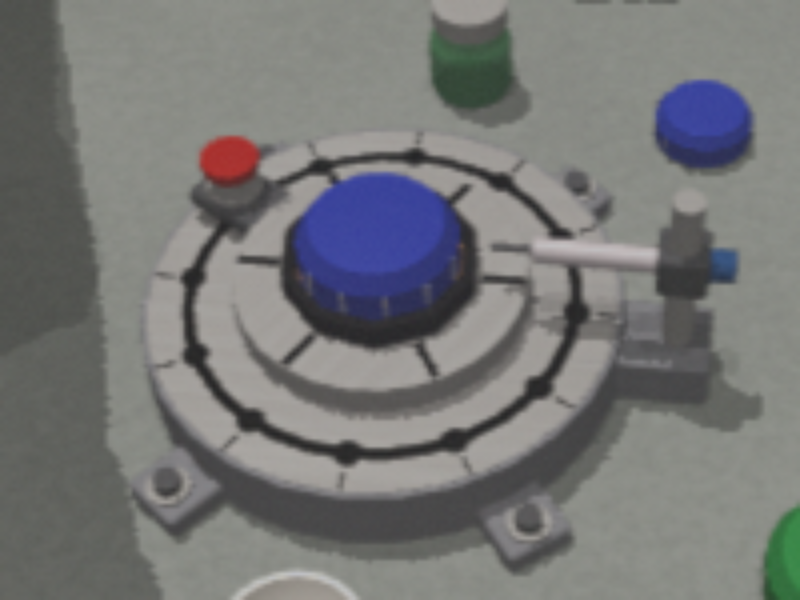

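The scene crop shows the button at (230,160) standing up with its shank showing. Its measured row is 209.5, against 209.2 expected if home and 212.8 if pressed in, so the plunger is home in the next hole.

```bash
python3 -c "
from bench import manip
print(manip.finish_job())"
```

```text
the job is handed in; nothing more can be done
None
```

The job is handed in: I pressed the plunger in, swung the table clockwise one hole, and let the plunger spring home there. The hand is clear, and the camera check showed no bystander moved.

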